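# Load the tumbler: find the full drum, cradle it, screw its cap tight

### The arm

A 7-joint arm with a two-finger parallel gripper is mounted at the origin on the work surface. World frame = base frame: x ahead of the robot, y to its left, z up, the work surface at z = 0. Lengths are in m, angles in rad, forces in N, time in s.
With the tool pointing down it reaches from about 0.425 to 0.95 m from the base axis. Payload 16.7 kg.
Tool frame: the origin (TCP) lies at the very end of the fingers, on their centre line; the grasp point (between the pads) lies 19 mm behind it (env.hold_point_z is the distance from the TCP to the grasp point, in m); x points along the fingers, z is the direction in which the jaws open and shut, and the axes are right-handed (so a half turn about x gives the same grasp; the last joint's range is limited). The gripper opens to 94 mm and grips with 3 to 60 N. Pads are 16 mm wide; open, the fingers measure 119 mm over their backs; the gripper's body (75 mm by 177 mm) begins 78 mm behind the grasp point.
Start: joints at [-1.355, 0.426, 0.074, 1.606, -0.034, 1.111, -0.067], TCP at [0.241, 0.63, 0.205] pointing down, gripper open.
Joint ranges: [-2.85, 2.85], [-0.5, 2.14], [-1.23, 1.37], [0.21, 2.46], [-1.02, 4.16], [0.16, 2.05], [-2.73, 2.73]. Speed limits (rad/s): [1.89, 1.89, 2.39, 2.39, 3.01, 3.01, 3.01].

### API

Orientations are given as a rotation vector (axis times angle).
In Python, from station import env gives the robot as it stands. The module is installed in compiled form; this text tells all that it offers.
- The arm moves only by the shell command python3 -m handwheel 'ROWS' [OPENING] [FORCE]. ROWS is JSON, a list of rows, each a list of 6 numbers: the shift along the tool's x, y, z in m, then the turn, a rotation vector about the tool's x, y, z in degrees. A call has exactly 5 rows; each row shifts and turns the commanded pose from where the row before left it, along the tool's axes as they then stand; what a row does not reach is not made up. A row lasts 1/8 s, in which the tool goes at most 62.5 mm and 10.7 degrees, less where a joint would pass 70% of its speed; a pose out of reach is approached as far as the arm can. A call with a gripper value outside its range is refused whole. OPENING is the closure, from 0 (fully open) to 1 (shut), set as the call begins (- or left out, the last holds). The fingers move at their own pace and stop on an object; FORCE is the grip in N (left out, the last holds). Time passes only in rows, so rows that do not move let the fingers close, or fill a call up. It gives the time, the measured TCP pose, the force and the opening at its end, in the units of the state.
- env.get_state(): the state, without advancing time (a new reading comes with each control period).
- env.snapshot(name): name is "scene" or "side" or "wrist"; returns (picture, depth): 384x512x3 uint8, red, green, blue; 384x512 float32, m along the optical axis (not along the pixel's ray), 0 where there is no reading.
- env.get_calibration(name): a dict with "fx", "fy", "cx", "cy" (pixels), "pose" (4x4, takes a point from camera to world coordinates); the wrist camera has in their place "T_tool_cam" (4x4, takes a point from camera to tool coordinates, whose origin is the TCP and whose axes are the tool frame's). Camera axes: x right, y down, z forward; pixel columns grow to the right and rows downward; lengths in m; the calibration is good to about 2 mm. A picture is of the moment at which its call begins: read the wrist's pose just before it. get_calibration takes no time and is no camera call.
- env.hand_in(): hands the job in, once; it reports no verdict.
The state is a dict: "clock": time; "q": joint angles; "joint_vel": joint speeds; "effort": joint torques, N m; "tool_pos": TCP position; "eef_rot": TCP orientation; "force": force on the tool from outside, world axes, zero at the start; "moment": the same for the moment, N m; "grip_width": finger opening in m.
Only numpy, scipy, OpenCV 4.12 (cv2) and the standard library are available. Lean on these libraries where they do the work, as an engineer would, in place of code of your own. Each camera call takes 0.05 s, during which the arm holds its last target. There are 200 camera calls.

### The job

One of the three identical closed drums on the grey tray is full of stones and much heavier: lift them to find it, and leave the other two standing upright on the tray. Put the full drum fully home in the square socket of the leaning green tumbler cradle, and only then screw its yellow cap down clockwise until it stops tight, and let go. Do not knock over or push about the bottle and the stones.

Things in the scene. Friction and masses are not known exactly. Their poses are not given: they have to be found in the camera images.
- tray: fixed grey plastic board, 280 (x) x 290 (y) x 8 mm, origin at the centre of its underside; the drums and the bottle stand on it
- drum_a: one of three identical-looking closed drums; any may be the loaded one. Blue square body 76 x 76 mm, 85 mm tall to its black shoulder; origin at the centre of the underside, z up its axis, x and y along the square's sides. On top a round screw cap (see the joint) that cannot come off: a sound handle to lift by. Weight with cap: empty 0.32 to 0.43 kg, loaded 0.70 to 0.95 kg
- drum_b: one of three identical-looking closed drums; any may be the loaded one. Blue square body 76 x 76 mm, 85 mm tall to its black shoulder; origin at the centre of the underside, z up its axis, x and y along the square's sides. On top a round screw cap (see the joint) that cannot come off: a sound handle to lift by. Weight with cap: empty 0.32 to 0.43 kg, loaded 0.70 to 0.95 kg
- drum_c: one of three identical-looking closed drums; any may be the loaded one. Blue square body 76 x 76 mm, 85 mm tall to its black shoulder; origin at the centre of the underside, z up its axis, x and y along the square's sides. On top a round screw cap (see the joint) that cannot come off: a sound handle to lift by. Weight with cap: empty 0.32 to 0.43 kg, loaded 0.70 to 0.95 kg
- cap_a (a joint): turn (rad) of the knurled yellow cap of drum_a, 54 mm diameter, 42 mm tall. Grows as screwed down (clockwise from above), starts 0.4 to 2.2, 4.0 = stopped tight. Sinks 1.6 mm per rad: its top is 134 mm above the drum's origin at 0, 127.5 mm when tight; underside 0.5 mm over the shoulder then, else a red neck shows. Friction 0.12 N m; stays where left
- cap_b (a joint): turn (rad) of the knurled yellow cap of drum_b, 54 mm diameter, 42 mm tall. Grows as screwed down (clockwise from above), starts 0.4 to 2.2, 4.0 = stopped tight. Sinks 1.6 mm per rad: its top is 134 mm above the drum's origin at 0, 127.5 mm when tight; underside 0.5 mm over the shoulder then, else a red neck shows. Friction 0.12 N m; stays where left
- cap_c (a joint): turn (rad) of the knurled yellow cap of drum_c, 54 mm diameter, 42 mm tall. Grows as screwed down (clockwise from above), starts 0.4 to 2.2, 4.0 = stopped tight. Sinks 1.6 mm per rad: its top is 134 mm above the drum's origin at 0, 127.5 mm when tight; underside 0.5 mm over the shoulder then, else a red neck shows. Friction 0.12 N m; stays where left
- socket: fixed square steel socket: 84 x 84 mm inside, 98 x 98 mm outside, walls 50 mm deep plus an orange flared lip (10 mm up, 10 mm out). Origin: centre of its inner floor, 66 mm above the table; z out of the mouth, leaning 30 degrees from vertical to the robot side; x, y along its sides. A drum goes in at any quarter turn; fully home, its origin is at the socket's. The socket keeps the drum from turning
- cradle: fixed green base of the socket, origin on the table under the socket's origin, z up; the socket leans to its -x. A green gearbox 85 mm tall and a dark motor stand on its -y side, from 68 to 235 mm from the origin
- bottle: loose white bottle, 56 mm diameter, 190 mm tall, standing among the drums; origin at the centre of its underside; leave it
- stone_a: loose brown rough stone, 82 mm across, 52 mm tall, in front of the cradle; origin at the centre of its underside; leave it
- stone_b: loose pale rough stone, 88 mm across, 42 mm tall, behind the cradle; origin at the centre of its underside; leave it
Mind the look-alikes: they are no part of the job. Of the things like the stone_a, leave any that is blue or red; of the rest the larger one is meant.

How it is judged:
On the way, in this order (a step that is already met when the one before it is completed fails the run):
1. a drum is fully home in the socket (((z of drum_a in the frame of socket below 0.008 m and distance between drum_a and socket below 0.014 m and angle between the z axis of drum_a and the z axis of socket, either way round below 0.1 rad) or (z of drum_b in the frame of socket below 0.008 m and distance between drum_b and socket below 0.014 m and angle between the z axis of drum_b and the z axis of socket, either way round below 0.1 rad) or (z of drum_c in the frame of socket below 0.008 m and distance between drum_c and socket below 0.014 m and angle between the z axis of drum_c and the z axis of socket, either way round below 0.1 rad))), for 0.2 s.
2. the cap of the drum in the socket is then screwed down until it stops (((z of drum_a in the frame of socket below 0.008 m and distance between drum_a and socket below 0.014 m and angle between the z axis of drum_a and the z axis of socket, either way round below 0.1 rad and value of joint cap_a above 3.9 rad) or (z of drum_b in the frame of socket below 0.008 m and distance between drum_b and socket below 0.014 m and angle between the z axis of drum_b and the z axis of socket, either way round below 0.1 rad and value of joint cap_b above 3.9 rad) or (z of drum_c in the frame of socket below 0.008 m and distance between drum_c and socket below 0.014 m and angle between the z axis of drum_c and the z axis of socket, either way round below 0.1 rad and value of joint cap_c above 3.9 rad))), for 0.2 s.
At the end, for the whole second after the job is handed in: A drum weighing on the socket with over 5.6 N (the loaded one) is home in it (origins within 14 mm, under 8 mm off its floor, axes within 0.1 rad), cap at 3.88 rad or more of 4.0; other drums at rest, upright (0.1 rad) on the tray, within 190 mm of its centre; bottle and stones upright (0.3 rad) (((z of drum_a in the frame of socket below 0.008 m and distance between drum_a and socket below 0.014 m and angle between the z axis of drum_a and the z axis of socket, either way round below 0.1 rad and value of joint cap_a above 3.88 rad and linear speed of each of drum_a, drum_b, drum_c below 0.02 m/s and contact force between drum_a and socket above 5.6 N and angle between each of drum_b, drum_c's own z axis and vertical below 0.1 rad and z of drum_b in the frame of tray between 0.003 and 0.015 m and horizontal distance between each of drum_b, drum_c and tray below 0.19 m and z of drum_c in the frame of tray between 0.003 and 0.015 m) or (z of drum_b in the frame of socket below 0.008 m and distance between drum_b and socket below 0.014 m and angle between the z axis of drum_b and the z axis of socket, either way round below 0.1 rad and value of joint cap_b above 3.88 rad and linear speed of each of drum_b, drum_a, drum_c below 0.02 m/s and contact force between drum_b and socket above 5.6 N and angle between each of drum_a, drum_c's own z axis and vertical below 0.1 rad and z of drum_a in the frame of tray between 0.003 and 0.015 m and horizontal distance between each of drum_a, drum_c and tray below 0.19 m and z of drum_c in the frame of tray between 0.003 and 0.015 m) or (z of drum_c in the frame of socket below 0.008 m and distance between drum_c and socket below 0.014 m and angle between the z axis of drum_c and the z axis of socket, either way round below 0.1 rad and value of joint cap_c above 3.88 rad and linear speed of each of drum_c, drum_a, drum_b below 0.02 m/s and contact force between drum_c and socket above 5.6 N and angle between each of drum_a, drum_b's own z axis and vertical below 0.1 rad and z of drum_a in the frame of tray between 0.003 and 0.015 m and horizontal distance between each of drum_a, drum_b and tray below 0.19 m and z of drum_b in the frame of tray between 0.003 and 0.015 m)) and angle between each of bottle, stone_a, stone_b's own z axis and vertical below 0.3 rad); the robot touches nothing.
It fails at once if a drum is knocked over (angle between any of drum_a, drum_b, drum_c's own z axis and vertical above 1.1 rad).
It fails at once if the bottle or a stone is pushed more than 30 mm or knocked over (distance of any of bottle, stone_a, stone_b from where it was at the start of the episode above 0.03 m or angle between any of bottle, stone_a, stone_b's own z axis and vertical above 0.6 rad).
It also fails if it takes over 64 s, if anything falls off the work surface, if the arm or the gripper's body presses on something with over 40 N, if the wrist force passes 120 N, or if a joint passes its speed limit or range.

## Working session

There is one attempt and no reset: what is moved stays moved. The work goes in short steps, Python scripts to look and compute and a shell command to move; the robot and the scene stay as the last step left them, time stands still between calls to the robot, and variables do not carry over. Pictures are saved under pics/ and viewed, about 8 in all and at most 12, crops included, and the job is handed in when it is done.

```bash
mkdir -p pics && python3 - <<'E'
from station import env
import cv2,numpy as np
s=env.get_state();print(s)
for n in("scene","side"):
    p,d=env.snapshot(n);cv2.imwrite(f"pics/{n}0.png",p[:,:,::-1]);np.save(f"pics/{n}0.npy",d)
    c=env.get_calibration(n);print(n,{k:np.round(v,3).tolist() for k,v in c.items()})
print(np.round(env.get_calibration("wrist")["T_tool_cam"],3),env.hold_point_z)
a=[cv2.imread(f"pics/{n}0.png") for n in("scene","side")]
cv2.imwrite("pics/both0.png",np.vstack([cv2.resize(x,(400,300)) for x in a]))
E
```

```text
{'clock': 0.0, 'q': array([-1.35450726,  0.42672761,  0.07384134,  1.60660892, -0.03406435,
        1.11079333, -0.06712347]), 'joint_vel': array([ 0.00188241,  0.00163565, -0.00019053,  0.00023285, -0.00063104,
       -0.0014996 ,  0.00051429]), 'effort': array([ 8.74670313e-04, -9.35824800e+01,  3.66653793e+00, -4.54198086e+01,
       -4.90230240e-02,  2.02556112e-02,  1.76423810e-04]), 'tool_pos': array([0.24131575, 0.62992015, 0.20477743]), 'eef_rot': array([-0.93645334,  1.36134967,  0.93509599]), 'force': array([ 0.55342967, -0.46434304,  0.5541151 ]), 'moment': array([ 0.01253379, -0.01871712, -0.02822207]), 'grip_width': 0.09408239097203794}
scene {'fx': 352.514, 'fy': 352.514, 'cx': 259.778, 'cy': 192.028, 'pose': [[-0.471, 0.46, -0.753, 1.222], [0.882, 0.266, -0.39, 0.328], [0.021, -0.847, -0.531, 0.572], [0.0, 0.0, 0.0, 1.0]]}
side {'fx': 435.231, 'fy': 435.231, 'cx': 251.168, 'cy': 187.22, 'pose': [[0.97, -0.143, 0.196, 0.272], [-0.243, -0.58, 0.777, -0.995], [0.003, -0.802, -0.598, 0.839], [0.0, 0.0, 0.0, 1.0]]}
[[ 0.001 -0.261  0.965 -0.179]
 [-0.002 -0.965 -0.261  0.076]
 [ 1.    -0.001 -0.002 -0.   ]
 [ 0.     0.     0.     1.   ]] 0.0188
```

View pics/scene0.png

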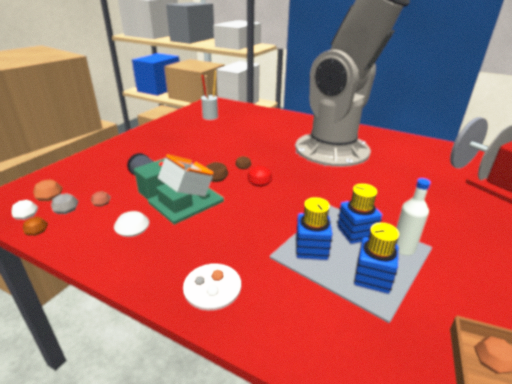

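View pics/side0.png

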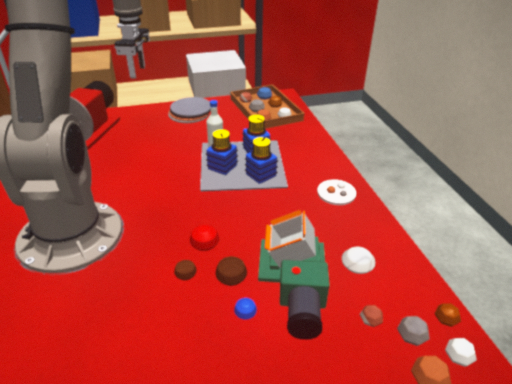

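The scene picture shows the three yellow caps at (317,207), (364,195) and (383,238), the bottle at (413,220) and the cradle socket at (187,175). The side picture shows the socket mouth at (290,235). Next I'll measure from colour and depth.

```bash
cat > h.py <<'E'
from station import env
import cv2,numpy as np
from scipy.spatial.transform import Rotation as R
def cloud(n,p=None,d=None):
    if n=="wrist":
        s=env.get_state();T=np.eye(4);T[:3,:3]=R.from_rotvec(s["eef_rot"]).as_matrix();T[:3,3]=s["tool_pos"]
    if p is None:p,d=env.snapshot(n)
    c=env.get_calibration(n);M=T@c["T_tool_cam"] if n=="wrist" else c["pose"]
    v,u=np.mgrid[:384,:512]
    P=np.stack([(u-c["cx"])/c["fx"]*d,(v-c["cy"])/c["fy"]*d,d],-1)@M[:3,:3].T+M[:3,3]
    P[d<=0]=np.nan
    return p,cv2.cvtColor(p,cv2.COLOR_RGB2HSV),P
def mask(h,lo,hi):return cv2.inRange(h,np.array(lo),np.array(hi))
COL=dict(yellow=((24,150,120),(34,255,255)),blue=((100,150,50),(120,255,255)),orange=((8,180,150),(20,255,255)),green=((65,60,30),(90,255,200)))
def blobs(m,amin=40):
    n,l,st,ce=cv2.connectedComponentsWithStats(m)
    return [(l==i,ce[i],st[i,4]) for i in range(1,n) if st[i,4]>=amin]
E
python3 - <<'E'
from h import *
C={}
for n in("scene","side"):
    p=cv2.imread(f"pics/{n}0.png")[:,:,::-1].copy();C[n]=cloud(n,p,np.load(f"pics/{n}0.npy"))
blue=[]
for n,(p,h,P) in C.items():
    for m,c,a in blobs(mask(h,*COL["yellow"])):
        Q=P[m];Q=Q[~np.isnan(Q[:,0])]
        if len(Q)<10 or abs(Q[:,1].mean())>1: continue
        t=np.percentile(Q[:,2],95);T=Q[Q[:,2]>t-.006]
        (cx,cy),r=cv2.minEnclosingCircle(T[:,:2].astype(np.float32))
        print(n,"yellow",c.round(),a,"top",t.round(4),"mean",T.mean(0).round(4),"circ",round(cx,4),round(cy,4),round(r,4))
    Q=P[mask(h,*COL["blue"])>0];blue.append(Q[(Q[:,2]>.015)&(Q[:,2]<.1)])
    for k in("orange","green"):
        Q=P[mask(h,*COL[k])>0];Q=Q[(Q[:,2]>.01)&(Q[:,2]<.2)]
        Q=Q[np.linalg.norm(Q[:,:2]-np.nanmedian(Q[:,:2],0),axis=1)<.3]
        print(n,k,len(Q),np.median(Q,0).round(3),Q.min(0).round(3),Q.max(0).round(3))
    for m,c,a in blobs(mask(h,*COL["orange"]),15):
        print("  or",c.round(),a,np.nanmedian(P[m],0).round(3))
B=np.vstack(blue);np.save("pics/blue.npy",B)
g=C["scene"][2];print("tray z, bottle",g[265,330],g[225,412],g[185,424])
E
```

```text
scene yellow [364. 196.] 458 top 0.1407 mean [0.4805 0.2205 0.1392] circ 0.478 0.2194 0.0274
scene yellow [316. 210.] 526 top 0.14 mean [0.5945 0.1435 0.1386] circ 0.5913 0.1423 0.0274
scene yellow [384. 238.] 676 top 0.1403 mean [0.6174 0.2942 0.139 ] circ 0.6138 0.2934 0.0284
scene orange 374 [ 0.583 -0.292  0.088] [ 0.419 -0.511  0.013] [ 0.879 -0.182  0.144]
scene green 2093 [ 0.611 -0.26   0.035] [ 0.494 -0.451  0.01 ] [ 0.67  -0.16   0.087]
  or [178. 159.] 129 [ 0.537 -0.29   0.115]
  or [203. 169.] 131 [ 0.506 -0.232  0.089]
  or [366. 187.] 48 [ 0.206  0.185 -0.001]
  or [315. 199.] 42 [ 0.354  0.071 -0.001]
  or [362. 209.] 15 [0.502 0.227 0.1  ]
  or [ 33. 225.] 257 [ 0.867 -0.49   0.027]
  or [389. 224.] 20 [ 0.377  0.287 -0.001]
side yellow [256. 119.] 109 top 0.1426 mean [0.6134 0.2882 0.1401] circ 0.6129 0.2911 0.0295
side yellow [220. 134.] 125 top 0.1428 mean [0.4757 0.2152 0.1402] circ 0.477 0.2164 0.0304
side yellow [261. 142.] 132 top 0.1421 mean [0.5906 0.137  0.1394] circ 0.591 0.1379 0.0267
side orange 872 [ 0.741 -0.622  0.04 ] [ 0.707 -0.651  0.021] [ 0.88  -0.482  0.051]
side green 1655 [ 0.548 -0.341  0.083] [ 0.473 -0.409  0.011] [ 0.664 -0.169  0.089]
  or [280.  92.] 19 [0.827 0.694 0.035]
  or [275.  98.] 50 [0.787 0.629 0.04 ]
  or [279. 105.] 30 [0.807 0.619 0.008]
  or [265. 114.] 80 [0.707 0.505 0.037]
  or [286. 217.] 145 [ 0.566 -0.198  0.113]
  or [304. 221.] 32 [ 0.59  -0.253  0.144]
  or [272. 239.] 164 [ 0.511 -0.248  0.092]
  or [450. 310.] 188 [ 0.857 -0.504  0.033]
  or [434. 370.] 686 [ 0.734 -0.629  0.042]
tray z, bottle [0.61850257 0.19972763 0.00804681] [0.50335693 0.33999647 0.09891069] [0.48581816 0.33930971 0.19370798]
```

```bash
python3 - <<'E'
from h import *
B=np.load("pics/blue.npy")
for n,c in dict(d1=(.4775,.218),d2=(.591,.140),d3=(.6135,.2925)).items():
    Q=B[np.linalg.norm(B[:,:2]-c,axis=1)<.06,:2]
    lo=cv2.minAreaRect(Q.astype(np.float32)*1000);print(n,len(Q),lo)
O=[];G=[]
for n in("scene","side"):
    p=cv2.imread(f"pics/{n}0.png")[:,:,::-1].copy();p,h,P=cloud(n,p,np.load(f"pics/{n}0.npy"))
    Q=P[mask(h,*COL["orange"])>0];O.append(Q[(np.linalg.norm(Q[:,:2]-(.545,-.25),axis=1)<.1)&(Q[:,2]>.06)])
    Q=P[mask(h,*COL["green"])>0];Q=Q[np.linalg.norm(Q[:,:2]-(.57,-.28),axis=1)<.2];G.append(Q)
    L=Q[(Q[:,2]>.005)&(Q[:,2]<.03)];print(n,"base rect",cv2.minAreaRect(L[:,:2].astype(np.float32)*1000),np.percentile(L[:,2],90))
Q=np.vstack(G);L=Q[(Q[:,2]>.005)&(Q[:,2]<.03)];print("both",cv2.minAreaRect(L[:,:2].astype(np.float32)*1000))
T=Q[Q[:,2]>.082];print("gearbox top",cv2.minAreaRect(T[:,:2].astype(np.float32)*1000))
O=np.vstack(O);print(len(O),[len(o) for o in O[:0]])
m=np.median(O,0);u,s,v=np.linalg.svd(O-O.mean(0));nrm=v[2]*np.sign(v[2][2]);print("normal",nrm.round(3),"tilt",np.degrees(np.arccos(nrm[2])),"az",np.degrees(np.arctan2(nrm[1],nrm[0])),s)
az=np.arctan2(nrm[1],nrm[0])
for t in np.radians([0]):
    z=np.array([np.cos(az)*.5,np.sin(az)*.5,np.cos(np.pi/6)]);y=np.cross(z,[np.cos(az),np.sin(az),0]);y/=np.linalg.norm(y);x=np.cross(y,z)
    W=O@np.stack([x,y,z],1);(c,wh,a)=cv2.minAreaRect(W[:,:2].astype(np.float32)*1000)
    zt=np.percentile(W[:,2],[2,50,98]);print(c,wh,a,zt)
    ctr=np.array([c[0]/1000,c[1]/1000,zt[2]])@np.stack([x,y,z]);print("lip centre",ctr,"origin est",ctr-.06*z)
E
```

```text
d1 1096 ((479.57568359375, 214.7652587890625), (83.69478607177734, 75.74483489990234), 46.28583526611328)
d2 1161 ((592.3182983398438, 139.48886108398438), (81.26101684570312, 77.62590026855469), 24.742774963378906)
d3 1337 ((615.6693115234375, 289.1683044433594), (78.44886779785156, 82.6844711303711), 6.628949165344238)
scene base rect ((563.351806640625, -273.2784118652344), (190.70179748535156, 166.6462860107422), 71.17615509033203) 0.02410778703733648
side base rect ((567.91552734375, -255.16627502441406), (131.5317840576172, 163.34945678710938), 72.63130187988281) 0.01800405916541715
both ((563.351806640625, -273.2784118652344), (190.70179748535156, 166.6462860107422), 71.17615509033203)
gearbox top ((559.6994018554688, -359.53887939453125), (75.16352081298828, 107.66728210449219), 71.86445617675781)
509 []
normal [-0.483  0.168  0.859] tilt 30.748078305304 az 160.858276873312 [0.91463594 0.81376959 0.05861009]
(-573.86767578125, 51.55379867553711) (110.06178283691406, 111.86122131347656) 0.36057165265083313 [-0.20482859 -0.19809283 -0.19466914]
lip centre [ 0.54455411 -0.24358399  0.11834542] origin est [ 0.57289542 -0.25342116  0.06638389]
```

```bash
cat > go.py <<'E'
# usage: go.py x y z jawdeg [tiltdeg az] : shift in the tool's axes, turn (deg) in the tool's axes
import sys
from h import *
def target(jaw,tilt=0,az=0):
    # tool x = -socketz ; jaw (tool z) at heading jaw, then leaned by tilt towards heading az
    a=np.radians(jaw);X=np.array([0,0,-1.]);Z=np.array([np.cos(a),np.sin(a),0]);M=np.stack([X,np.cross(Z,X),Z],1)
    b=np.radians(az);return R.from_rotvec(np.radians(tilt)*np.array([-np.sin(b),np.cos(b),0])).as_matrix()@M
def show(x,y,z,jaw,tilt=0,az=0):
    s=env.get_state();A=R.from_rotvec(s["eef_rot"]).as_matrix()
    best=min((target(jaw+k,tilt,az) for k in(0,180)),key=lambda T:R.from_matrix(A.T@T).magnitude())
    print("t",round(s["clock"],2),"pos",s["tool_pos"].round(4),"jaw",np.degrees(np.arctan2(A[1,2],A[0,2])).round(1),"q",s["q"].round(2),"F",s["force"].round(1),"M",s["moment"].round(2),"w",s["grip_width"].round(4))
    print(" shift",(A.T@(np.array([x,y,z])-s["tool_pos"])).round(4),"turn",np.degrees(R.from_matrix(A.T@best).as_rotvec()).round(1),
     "shift after turn",(best.T@(np.array([x,y,z])-s["tool_pos"])).round(4))
if __name__=="__main__":show(*map(float,sys.argv[1:]))
E
python3 go.py .6135 .2925 .26 6.6; python3 go.py .6135 .2925 .26 96.6
```

```text
Traceback (most recent call last):
  File "go.py", line 14, in <module>
    if __name__=="__main__":show(*map(float,sys.argv[1:]))
                            ~~~~^^^^^^^^^^^^^^^^^^^^^^^^^^
  File "go.py", line 11, in show
    print("t",round(s["clock"],2),"pos",s["tool_pos"].round(4),"jaw",np.degrees(np.arctan2(A[1,2],A[0,2])).round(1),"q",s["q"].round(2),"F",s["force"].round(1),"M",s["moment"].round(2),"w",s["grip_width"].round(4))
                                                                                                                                                                                             ^^^^^^^^^^^^^^^^^^^^^
AttributeError: 'float' object has no attribute 'round'
Traceback (most recent call last):
  File "go.py", line 14, in <module>
    if __name__=="__main__":show(*map(float,sys.argv[1:]))
                            ~~~~^^^^^^^^^^^^^^^^^^^^^^^^^^
  File "go.py", line 11, in show
    print("t",round(s["clock"],2),"pos",s["tool_pos"].round(4),"jaw",np.degrees(np.arctan2(A[1,2],A[0,2])).round(1),"q",s["q"].round(2),"F",s["force"].round(1),"M",s["moment"].round(2),"w",s["grip_width"].round(4))
                                                                                                                                                                                             ^^^^^^^^^^^^^^^^^^^^^
AttributeError: 'float' object has no attribute 'round'
```

```bash
sed -i 's/s\["grip_width"\].round(4)/round(s["grip_width"],4)/' go.py
python3 go.py .6135 .2925 .26 6.6; python3 go.py .6135 .2925 .26 96.6;python3 go.py .477 .218 .26 46;python3 go.py .477 .218 .26 -44
```

```text
t 0.1 pos [0.2413 0.63   0.2049] jaw 69.0 q [-1.35  0.43  0.07  1.61 -0.03  1.11 -0.07] F [-0.2  0.3 -0.4] M [ 0.02 -0.03 -0.03] w 0.0941
 shift [-0.0549 -0.4683 -0.182 ] turn [62.4 -0.1  0. ] shift after turn [-0.0551 -0.378   0.3309]
t 0.1 pos [0.2413 0.63   0.2049] jaw 69.0 q [-1.35  0.43  0.07  1.61 -0.03  1.11 -0.07] F [-0.2  0.3 -0.4] M [ 0.02 -0.03 -0.03] w 0.0941
 shift [-0.0549 -0.4683 -0.182 ] turn [-27.6  -0.1  -0. ] shift after turn [-0.0551 -0.3309 -0.378 ]
t 0.1 pos [0.2413 0.63   0.2049] jaw 69.0 q [-1.35  0.43  0.07  1.61 -0.03  1.11 -0.07] F [-0.2  0.3 -0.4] M [ 0.02 -0.03 -0.03] w 0.0941
 shift [-0.0548 -0.3674 -0.3004] turn [23.  -0.1  0. ] shift after turn [-0.0551 -0.4557 -0.1326]
t 0.1 pos [0.2413 0.63   0.2049] jaw 69.0 q [-1.35  0.43  0.07  1.61 -0.03  1.11 -0.07] F [-0.2  0.3 -0.4] M [ 0.02 -0.03 -0.03] w 0.0941
 shift [-0.0548 -0.3674 -0.3004] turn [-67.   -0.1  -0. ] shift after turn [-0.0551  0.1326 -0.4557]
```

```bash
python3 -m handwheel '[[-0.055,0,0,0,0,0],[0,-0.052,-0.0202,0,0,0],[0,-0.052,-0.0202,0,0,0],[0,-0.052,-0.0202,0,0,0],[0,-0.052,-0.0202,0,0,0]]' 0 30
python3 -m handwheel '[[0,-0.052,-0.0202,0,0,0],[0,-0.052,-0.0202,0,0,0],[0,-0.052,-0.0202,0,0,0],[0,-0.052,-0.0202,0,0,0],[0,-0.052,-0.0202,0,0,0]]'
python3 -m handwheel '[[0,0,0,10.4,0,0],[0,0,0,10.4,0,0],[0,0,0,10.4,0,0],[0,0,0,10.4,0,0],[0,0,0,10.4,0,0]]'
python3 go.py .6135 .2925 .107 6.6
```

```text
clock: 0.72
tool_pos: [0.4078, 0.4789, 0.2603]
eef_rot: [-0.936, 1.361, 0.936]
force: [1.5, -0.3, 0.4]
grip_width: 0.0937
clock: 1.35
tool_pos: [0.6144, 0.2918, 0.2603]
eef_rot: [-0.936, 1.361, 0.936]
force: [0.6, 0.6, -0.4]
grip_width: 0.0939
clock: 1.98
tool_pos: [0.6132, 0.293, 0.2601]
eef_rot: [-0.229, 1.559, 0.228]
force: [0.0, 0.7, -0.2]
grip_width: 0.0942
t 1.98 pos [0.6132 0.293  0.2601] jaw 16.7 q [-0.86  0.42  0.45  1.55 -0.19  1.22 -0.09] F [ 0.   0.7 -0.2] M [-0.05  0.04 -0.04] w 0.0942
 shift [ 0.1531 -0.0006  0.0003] turn [10.1 -0.   0. ] shift after turn [ 0.1531 -0.0006  0.0002]
```

```bash
python3 -m handwheel '[[0,0,0,10.1,0,0],[0,0,0,0,0,0],[0,0,0,0,0,0],[0,0,0,0,0,0],[0,0,0,0,0,0]]' >/dev/null
python3 - <<'E'
from h import *
p,h,P=cloud("wrist");cv2.imwrite("pics/w1.png",p[:,:,::-1])
for m,c,a in blobs(mask(h,*COL["yellow"]),100):
    Q=P[m];Q=Q[~np.isnan(Q[:,0])]
    t=np.percentile(Q[:,2],95);T=Q[Q[:,2]>t-.005]
    (cx,cy),r=cv2.minEnclosingCircle(T[:,:2].astype(np.float32))
    print(c.round(),a,t.round(4),T.mean(0).round(4),round(cx,4),round(cy,4),round(r,4))
Q=P[mask(h,*COL["blue"])>0];Q=Q[(Q[:,2]>.02)&(Q[:,2]<.1)]
for c in((.4775,.218),(.591,.140),(.6135,.2925)):
    q=Q[np.linalg.norm(Q[:,:2]-c,axis=1)<.06,:2]
    if len(q)>50:print(len(q),cv2.minAreaRect(q.astype(np.float32)*1000))
E
```

```text
[261. 179.] 1753 0.1411 [0.6132 0.2951 0.14  ] 0.6136 0.2938 0.0268
[138. 224.] 1676 0.1416 [0.4762 0.223  0.1408] 0.5038 0.2501 0.0672
[230. 276.] 502 0.37 [0.6005 0.3195 0.3704] 0.6005 0.3197 0.0046
1348 ((477.0653991699219, 245.21890258789062), (99.08045959472656, 53.65640640258789), 1.665042757987976)
1635 ((591.3296508789062, 143.54864501953125), (74.56584930419922, 76.32636260986328), 24.072364807128906)
952 ((613.2360229492188, 294.13250732421875), (73.2842025756836, 74.6706771850586), 8.64598560333252)
```

View pics/w1.png

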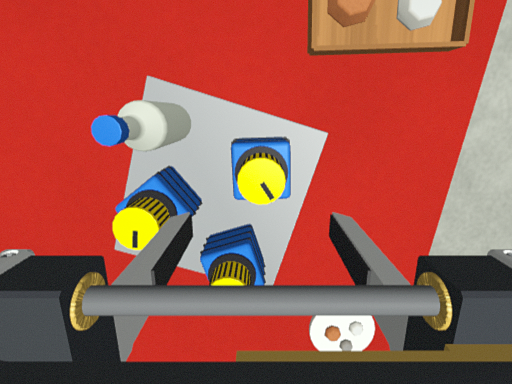

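Wrist picture: the cap of the drum below is at (261,180), with its square nearly aligned to the jaws. The other caps are at (137,227) and (230,275), and the bottle is at (140,125). I'll descend, grip and lift this one slightly.

```bash
python3 -m handwheel '[[0.05,0.001,0,0,0,0],[0.05,0,0,0,0,0],[0.035,0,0,0,0,0],[0.018,0,0,0,0,0],[0,0,0,0,0,0]]' 0 40
python3 -m handwheel '[[0,0,0,0,0,0],[0,0,0,0,0,0],[0,0,0,0,0,0],[0,0,0,0,0,0],[0,0,0,0,0,0]]' 1 40
python3 -m handwheel '[[-0.005,0,0,0,0,0],[-0.01,0,0,0,0,0],[-0.01,0,0,0,0,0],[0,0,0,0,0,0],[0,0,0,0,0,0]]'
python3 go.py .6135 .2925 .107 6.6;
```

```text
clock: 3.28
tool_pos: [0.6131, 0.2939, 0.107]
eef_rot: [-0.096, 1.57, 0.095]
force: [-0.1, 0.1, 0.7]
grip_width: 0.0941
clock: 3.9
tool_pos: [0.6136, 0.2942, 0.1077]
eef_rot: [-0.095, 1.568, 0.095]
force: [1.1, 0.4, 0.2]
grip_width: 0.0531
clock: 4.53
tool_pos: [0.6132, 0.2941, 0.1324]
eef_rot: [-0.095, 1.569, 0.095]
force: [-0.2, -0.2, -4.1]
grip_width: 0.0537
t 4.53 pos [0.6132 0.2941 0.1324] jaw 6.9 q [-0.86  0.53  0.44  1.68 -0.26  0.99 -0.2 ] F [-0.2 -0.2 -4.1] M [-0.06  0.04 -0.03] w 0.0537
 shift [ 0.0254 -0.0017  0.0001] turn [ 0.3 -0.  -0. ] shift after turn [ 0.0254 -0.0017  0.0002]
```

4.1 N means this drum is empty. I'll set it back and go to the near one.

```bash
python3 -m handwheel '[[0.01,0,0,0,0,0],[0.01,0,0,0,0,0],[0.005,0,0,0,0,0],[0,0,0,0,0,0],[0,0,0,0,0,0]]'
python3 -m handwheel '[[0,0,0,0,0,0],[0,0,0,0,0,0],[0,0,0,0,0,0],[-0.02,0,0,0,0,0],[-0.06,0,0,0,0,0]]' 0
python3 go.py .5913 .141 .19 24.5
```

```text
clock: 5.15
tool_pos: [0.613, 0.2939, 0.1075]
eef_rot: [-0.095, 1.57, 0.095]
force: [-4.1, -2.0, 5.1]
grip_width: 0.0533
clock: 5.78
tool_pos: [0.612, 0.2936, 0.187]
eef_rot: [-0.097, 1.572, 0.093]
force: [-0.1, 0.8, 1.0]
grip_width: 0.0938
t 5.78 pos [0.612  0.2936 0.187 ] jaw 6.9 q [-0.87  0.48  0.47  1.63 -0.24  1.09 -0.22] F [-0.1  0.8  1. ] M [ 0.    0.01 -0.  ] w 0.0938
 shift [-0.0025 -0.1489 -0.039 ] turn [-17.6  -0.2   0.1] shift after turn [-0.003  -0.1302 -0.0821]
```

```bash
python3 -m handwheel '[[0,-0.0496,-0.013,0,0,0],[0,-0.0496,-0.013,0,0,0],[0,-0.0496,-0.013,0,0,0],[0,0,0,-8.8,0,0],[0,0,0,-8.8,0,0]]'
python3 -m handwheel '[[0.04,0,0,0,0,0],[0.03,0,0,0,0,0],[0.011,0,0,0,0,0],[0,0,0,0,0,0],[0,0,0,0,0,0]]'
python3 go.py .5913 .141 .107 24.5
python3 -m handwheel '[[0,0,0,0,0,0],[0,0,0,0,0,0],[0,0,0,0,0,0],[0,0,0,0,0,0],[0,0,0,0,0,0]]' 1 40
python3 -m handwheel '[[-0.005,0,0,0,0,0],[-0.01,0,0,0,0,0],[-0.01,0,0,0,0,0],[0,0,0,0,0,0],[0,0,0,0,0,0]]'
```

```text
clock: 6.4
tool_pos: [0.593, 0.141, 0.1892]
eef_rot: [-0.338, 1.542, 0.339]
force: [-0.6, 0.2, -0.1]
grip_width: 0.0944
clock: 7.02
tool_pos: [0.5934, 0.1418, 0.1079]
eef_rot: [-0.336, 1.543, 0.336]
force: [0.4, 0.2, 0.7]
grip_width: 0.0944
t 7.03 pos [0.5934 0.1418 0.1079] jaw 24.5 q [-0.66  0.45  0.41  1.86 -0.23  0.87  0.29] F [0.4 0.2 0.7] M [-0.08  0.06 -0.04] w 0.0944
 shift [ 0.0009  0.0001 -0.0022] turn [0.  0.1 0. ] shift after turn [ 0.0009  0.0001 -0.0022]
clock: 7.65
tool_pos: [0.592, 0.1414, 0.1064]
eef_rot: [-0.336, 1.546, 0.336]
force: [-4.1, -1.3, 3.5]
grip_width: 0.0531
clock: 8.28
tool_pos: [0.5924, 0.1417, 0.1314]
eef_rot: [-0.336, 1.545, 0.336]
force: [-0.0, 0.6, -8.3]
grip_width: 0.0536
```

8.3 N: this is the loaded drum. I'll tighten the grip, raise it and carry it to the socket.

```bash
python3 -m handwheel '[[-0.01,0,0,0,0,0],[-0.04,0,0,0,0,0],[-0.05,0,0,0,0,0],[-0.04,0,0,0,0,0],[-0.02,0,0,0,0,0]]' - 60
python3 - <<'E'
from go import *
z=np.array([np.cos(np.radians(161))*.5,np.sin(np.radians(161))*.5,np.cos(np.pi/6)]);O=np.array([.573,-.2535,.066])
for h in(.0984,.0984+.10):print((O+h*z).round(4))
show(*(O+(.0984+.1)*z),161,30,161)
show(*(O+(.0984+.1)*z),161)
E
```

```text
clock: 8.9
tool_pos: [0.5932, 0.1415, 0.2944]
eef_rot: [-0.335, 1.542, 0.336]
force: [1.1, 0.1, -9.8]
grip_width: 0.0535
[ 0.5265 -0.2375  0.1512]
[ 0.4792 -0.2212  0.2378]
t 8.9 pos [0.5932 0.1415 0.2944] jaw 24.5 q [-0.72  0.27  0.47  1.67 -0.13  1.23  0.21] F [ 1.1  0.1 -9.8] M [ 0.07 -0.17 -0.  ] w 0.0535
 shift [ 0.0559 -0.2828 -0.2544] turn [ 42.5 -28.4 -11.4] shift after turn [ 0.0542 -0.3801 -0.0193]
t 8.9 pos [0.5932 0.1415 0.2944] jaw 24.5 q [-0.72  0.27  0.47  1.67 -0.13  1.23  0.21] F [ 1.1  0.1 -9.8] M [ 0.07 -0.17 -0.  ] w 0.0535
 shift [ 0.0559 -0.2828 -0.2544] turn [43.5  0.2 -0.1] shift after turn [ 0.0566 -0.3801  0.0103]
```

```bash
python3 -m handwheel '[[0,-0.025,-0.022,0,0,0],[0,-0.045,-0.041,0,0,0],[0,-0.045,-0.041,0,0,0],[0,-0.045,-0.041,0,0,0],[0,-0.045,-0.041,0,0,0]]'
python3 -m handwheel '[[0,-0.045,-0.041,0,0,0],[0,-0.033,-0.027,0,0,0],[0,0,0,8.7,0,0],[0,0,0,8.7,0,0],[0,0,0,8.7,0,0]]'
python3 -m handwheel '[[0,0,0,8.7,0,0],[0,0,0,8.7,0,0],[0,0,0,0,-7.5,0],[0,0,0,0,-7.5,0],[0,0,0,0,-7.5,0]]'
python3 go.py .4792 -.2212 .2378 161 30 161
```

```text
clock: 9.52
tool_pos: [0.5075, -0.124, 0.2921]
eef_rot: [-0.335, 1.544, 0.336]
force: [1.6, -0.4, -9.0]
grip_width: 0.0532
clock: 10.15
tool_pos: [0.4787, -0.2215, 0.2919]
eef_rot: [0.026, 1.57, -0.026]
force: [-0.2, 0.2, -10.1]
grip_width: 0.0535
clock: 10.78
tool_pos: [0.4786, -0.2212, 0.2918]
eef_rot: [0.195, 1.163, -0.291]
force: [0.2, -1.6, -10.2]
grip_width: 0.0533
t 10.78 pos [ 0.4786 -0.2212  0.2918] jaw -19.0 q [-0.45 -0.22  0.66  2.15  0.25  0.79 -0.25] F [  0.2  -1.6 -10.2] M [ 0.35  1.59 -0.03] w 0.0533
 shift [ 0.0501  0.0001 -0.0204] turn [-0.  -7.3 -0.1] shift after turn [ 0.0471  0.0002 -0.0265]
```

```bash
python3 -m handwheel '[[0,0,0,0,-7.3,0],[0,0,-0.0265,0,0,0],[0.02,0,0,0,0,0],[0.018,0,0,0,0,0],[0,0,0,0,0,0]]'
python3 - <<'E'
from go import *
for n in("wrist","scene","side"):
    p,h,P=cloud(n);cv2.imwrite(f"pics/{n}2.png",p[:,:,::-1]);np.save(f"pics/{n}2P.npy",P)
a=cv2.imread("pics/wrist2.png");b=cv2.resize(cv2.imread("pics/side2.png")[150:300,190:390],(512,384));cv2.imwrite("pics/c2.png",cv2.resize(np.vstack([a,b]),(400,600)))
show(.4792,-.2212,.2378,161,30,161)
E
```

```text
clock: 11.4
tool_pos: [0.4741, -0.2202, 0.2443]
eef_rot: [0.174, 1.044, -0.301]
force: [0.5, -0.6, -10.7]
grip_width: 0.0532
t 11.55 pos [ 0.4749 -0.22    0.2458] jaw -19.0 q [-0.4  -0.24  0.62  2.32  0.37  0.53 -0.37] F [ 0.3 -0.4 -8.8] M [ 0.54  1.71 -0.05] w 0.0533
 shift [ 0.0092  0.0003 -0.0001] turn [ 0.  -0.2 -0. ] shift after turn [ 0.0092  0.0003 -0.0001]
```

View pics/c2.png

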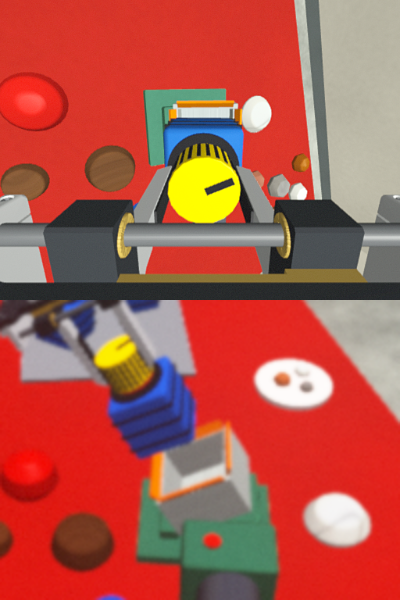

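The wrist and side crops show the held drum lined up with the orange mouth, just short of it. I'll get numbers in the tool frame for the drum's yaw and offset and the lip centre.

```bash
python3 - <<'E'
from go import *
s=env.get_state();A=R.from_rotvec(s["eef_rot"]).as_matrix();t=s["tool_pos"]
Bs=[];Os=[]
for n in("wrist","scene","side"):
    p=cv2.imread(f"pics/{n}2.png")[:,:,::-1].copy();h=cv2.cvtColor(p,cv2.COLOR_RGB2HSV);P=np.load(f"pics/{n}2P.npy")
    Q=(P[mask(h,*COL["blue"])>0]-t)@A;b=Q[(Q[:,0]>.015)&(Q[:,0]<.12)&(abs(Q[:,1])<.06)&(abs(Q[:,2])<.06)]
    Q=(P[mask(h,*COL["orange"])>0]-t)@A;o=Q[(Q[:,0]>.08)&(Q[:,0]<.2)&(abs(Q[:,1])<.08)&(abs(Q[:,2])<.08)]
    print(n,len(b),len(o))
    if len(b):print("  blue x",np.percentile(b[:,0],[1,99]).round(4),"yz",b[:,1:].min(0).round(4),b[:,1:].max(0).round(4),cv2.minAreaRect(b[:,1:].astype(np.float32)*1000))
    if len(o):print("  or x",np.percentile(o[:,0],[1,99]).round(4),"yz",o[:,1:].min(0).round(4),o[:,1:].max(0).round(4),cv2.minAreaRect(o[:,1:].astype(np.float32)*1000))
    Bs.append(b);Os.append(o)
for k,L in(("blue",Bs[1:]),("or",Os[1:])):
    L=np.vstack(L);print(k,cv2.minAreaRect(L[:,1:].astype(np.float32)*1000))
E
```

```text
wrist 2720 768
  blue x [0.0162 0.0782] yz [ 0.0006 -0.0398] [0.0391 0.0354] ((19.945280075073242, -2.1299972534179688), (38.04536819458008, 75.07998657226562), 0.5161373019218445)
  or x [0.1458 0.1566] yz [ 0.0209 -0.0536] [0.0556 0.0553] ((40.87765884399414, 1.5008468627929688), (33.81688690185547, 109.67575073242188), 3.3587758541107178)
scene 1004 190
  blue x [0.0182 0.0926] yz [-0.0294 -0.0336] [0.0427 0.0383] ((21.78392791748047, 17.842605590820312), (52.07697296142578, 93.31587219238281), 44.18844223022461)
  or x [0.1476 0.1582] yz [-0.0521 -0.0523] [0.0572 0.0561] ((2.397838592529297, 1.8494186401367188), (107.93148803710938, 109.32740020751953), 89.37618255615234)
side 683 228
  blue x [0.0167 0.0888] yz [-0.043  -0.0328] [0.0345 0.0391] ((-4.173091888427734, 3.1959495544433594), (77.56367492675781, 71.87957763671875), 0.15971553325653076)
  or x [0.1461 0.158 ] yz [-0.0574 -0.0527] [0.0544 0.0554] ((-1.7963905334472656, 1.8164405822753906), (109.63381958007812, 109.71248626708984), 88.01701354980469)
blue ((-0.120086669921875, 2.9075279235839844), (72.45216369628906, 85.95374298095703), 89.5559310913086)
or ((-0.053882598876953125, 1.4886360168457031), (108.60391235351562, 114.15242767333984), 89.26039123535156)
```

```bash
python3 -m handwheel '[[0.02,0,0.001,0,0,0],[0.02,0,0,0,0,0],[0.015,0,0,0,0,0],[0.015,0,0,0,0,0],[0,0,0,0,0,0]]'
python3 go.py .5265 -.2375 .1512 161 30 161
python3 -m handwheel '[[0.01,0,0,0,0,0],[0.01,0,0,0,0,0],[0.005,0,0,0,0,0],[0,0,0,0,0,0],[0,0,0,0,0,0]]'
python3 go.py .5265 -.2375 .1512 161 30 161
```

```text
clock: 12.18
tool_pos: [0.5088, -0.2312, 0.1848]
eef_rot: [0.173, 1.042, -0.3]
force: [-0.5, -0.1, -9.2]
grip_width: 0.0531
t 12.18 pos [ 0.5088 -0.2312  0.1848] jaw -18.9 q [-0.55 -0.02  0.86  2.33  0.08  0.31 -0.08] F [-0.5 -0.1 -9.2] M [ 0.4   1.91 -0.07] w 0.0531
 shift [ 0.0385 -0.0002 -0.0004] turn [ 0.1 -0.3  0. ] shift after turn [ 0.0385 -0.0002 -0.0006]
clock: 12.8
tool_pos: [0.5207, -0.2354, 0.164]
eef_rot: [0.175, 1.04, -0.299]
force: [0.4, 0.1, -9.6]
grip_width: 0.0536
t 12.8 pos [ 0.5207 -0.2354  0.164 ] jaw -19.0 q [-0.5   0.08  0.86  2.33 -0.27  0.25  0.26] F [ 0.4  0.1 -9.6] M [0.52 1.77 0.05] w 0.0536
 shift [ 0.0142 -0.0001 -0.001 ] turn [ 0.  -0.2 -0.1] shift after turn [ 0.0142 -0.0001 -0.0011]
```

```bash
python3 -m handwheel '[[0.004,0,0,0,0,0],[0.004,0,0,0,0,0],[0.002,0,0,0,0,0],[0,0,0,0,0,0],[0,0,0,0,0,0]]'
python3 go.py .5265 -.2375 .1512 161 30 161
python3 -m handwheel '[[0.002,0,0,0,0,0],[0.001,0,0,0,0,0],[0.001,0,0,0,0,0],[0,0,0,0,0,0],[0,0,0,0,0,0]]'
python3 go.py .5265 -.2375 .1512 161 30 161
```

```text
clock: 13.42
tool_pos: [0.5253, -0.2372, 0.1549]
eef_rot: [0.174, 1.041, -0.3]
force: [-0.3, 1.1, -9.3]
grip_width: 0.0531
t 13.43 pos [ 0.5253 -0.2372  0.1549] jaw -19.0 q [-0.42  0.11  0.79  2.33 -0.39  0.23  0.37] F [-0.3  1.1 -9.3] M [0.49 1.78 0.02] w 0.0531
 shift [ 0.0039  0.0001 -0.0008] turn [ 0.  -0.2 -0. ] shift after turn [ 0.0039  0.0001 -0.0008]
clock: 14.05
tool_pos: [0.5266, -0.2378, 0.151]
eef_rot: [0.175, 1.042, -0.3]
force: [-9.9, 3.8, 1.9]
grip_width: 0.0532
t 14.05 pos [ 0.5266 -0.2378  0.151 ] jaw -19.0 q [-0.39  0.12  0.76  2.33 -0.43  0.22  0.4 ] F [-9.9  3.8  1.9] M [0.76 2.56 0.04] w 0.0532
 shift [-0.0003  0.0002 -0.0001] turn [ 0.  -0.3 -0. ] shift after turn [-0.0003  0.0002 -0.0001]
```

Contact came exactly at the predicted depth. I'll release, check the seating, then wind the wrist back for one long screwing stroke.

```bash
python3 -m handwheel '[[0,0,0,0,0,0],[0,0,0,0,0,0],[0,0,0,0,0,0],[0,0,0,0,0,0],[0,0,0,-10,0,0]]' 0
python3 -m handwheel '[[0,0,0,-10,0,0],[0,0,0,-10,0,0],[0,0,0,-10,0,0],[0,0,0,-10,0,0],[0,0,0,-10,0,0]]'
python3 - <<'E'
from go import *
show(.5265,-.2375,.1512,161,30,161)
z=np.array([np.cos(np.radians(161))*.5,np.sin(np.radians(161))*.5,np.cos(np.pi/6)]);O=np.array([.573,-.2535,.066])
for n in("scene","side"):
    p,h,P=cloud(n);cv2.imwrite(f"pics/{n}3.png",p[:,:,::-1])
    for k in("yellow","blue"):
        Q=P[mask(h,*COL[k])>0]-O;Q=Q[np.linalg.norm(Q,axis=1)<.18];hh=Q@z
        print(n,k,len(Q),np.nanpercentile(hh,[2,50,97]).round(4) if len(Q) else "")
p=cv2.imread("pics/side3.png")[150:300,190:390];q=cv2.imread("pics/scene3.png")[80:230,90:290]
cv2.imwrite("pics/c3.png",np.hstack([cv2.resize(x,(400,300),interpolation=cv2.INTER_CUBIC) for x in(p,q)]))
E
```

```text
clock: 14.68
tool_pos: [0.5275, -0.2377, 0.1514]
eef_rot: [0.014, 1.061, -0.206]
force: [-0.1, 0.1, -0.6]
grip_width: 0.0933
clock: 15.3
tool_pos: [0.5274, -0.2379, 0.1514]
eef_rot: [-0.773, 1.079, 0.271]
force: [-0.2, 0.0, -1.0]
grip_width: 0.0942
t 15.3 pos [ 0.5274 -0.2379  0.1514] jaw 44.7 q [-0.15  0.11  0.49  2.32 -0.23  0.21  1.25] F [-0.2  0.  -1. ] M [ 0.09  0.46 -0.01] w 0.0942
 shift [-0.0003  0.0008 -0.0004] turn [60.4 -0.2 -0.1] shift after turn [-0.0003  0.     -0.0009]
scene yellow 101 [0.0933 0.1141 0.1308]
scene blue 260 [0.0629 0.073  0.0822]
side yellow 219 [0.1281 0.1309 0.1329]
side blue 320 [0.0476 0.0763 0.082 ]
```

View pics/c3.png

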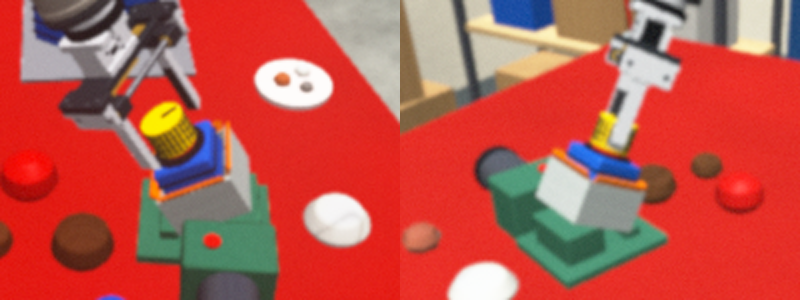

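Both crops show the drum square inside the orange lip, with the cap top 131–132 mm out along the socket axis, so it is seated. I'll wind back further, then grip and screw clockwise.

```bash
python3 -m handwheel '[[0,0,0,-10,0,0],[0,0,0,-10,0,0],[0,0,0,-10,0,0],[0,0,0,-10,0,0],[0,0,0,-10,0,0]]' 0
python3 -m handwheel '[[0,0,0,-10,0,0],[0,0,0,-10,0,0],[0,0,0,0,0,0],[0,0,0,0,0,0],[0,0,0,0,0,0]]' 
python3 go.py .5265 -.2375 .1512 161 30 161
python3 -m handwheel '[[0,0,0,0,0,0],[0,0,0,0,0,0],[0,0,0,0,0,0],[0,0,0,0,0,0],[0,0,0,0,0,0]]' 1 30
python3 go.py .5265 -.2375 .1512 161 30 161
```

```text
clock: 16.02
tool_pos: [0.5273, -0.2378, 0.1513]
eef_rot: [-1.539, 0.945, 0.764]
force: [-0.3, 0.3, 1.0]
grip_width: 0.0939
clock: 16.65
tool_pos: [0.5273, -0.2377, 0.1513]
eef_rot: [-1.835, 0.843, 0.964]
force: [0.3, -0.1, 0.2]
grip_width: 0.0938
t 16.65 pos [ 0.5273 -0.2377  0.1513] jaw 106.9 q [ 0.12  0.11  0.2   2.31 -0.05  0.21  2.29] F [ 0.3 -0.1  0.2] M [ 0.17  0.43 -0.03] w 0.0938
 shift [-0.0004  0.0006  0.0004] turn [-50.1   0.2  -0.1] shift after turn [-0.0004  0.      0.0007]
clock: 17.27
tool_pos: [0.5265, -0.237, 0.1506]
eef_rot: [-1.837, 0.842, 0.968]
force: [-3.4, 5.3, 1.0]
grip_width: 0.0533
t 17.27 pos [ 0.5265 -0.237   0.1506] jaw 107.2 q [ 0.12  0.11  0.2   2.31 -0.05  0.21  2.3 ] F [-3.4  5.3  1. ] M [1.37 1.02 0.58] w 0.0533
 shift [-0.0004  0.     -0.0006] turn [-49.9   0.3  -0.1] shift after turn [-0.0004  0.0005 -0.0004]
```

Screwing clockwise (+ about tool x), following the cap's sink by 0.28 mm per 10° row.

```bash
for i in 1; do python3 -m handwheel '[[0.0003,0,0,10,0,0],[0.0003,0,0,10,0,0],[0.0003,0,0,10,0,0],[0.0003,0,0,10,0,0],[0.0003,0,0,10,0,0]]'; done
python3 go.py .5265 -.2375 .1512 161 30 161
python3 -m handwheel '[[0.0003,0,0,10,0,0],[0.0003,0,0,10,0,0],[0.0003,0,0,10,0,0],[0.0003,0,0,10,0,0],[0.0003,0,0,10,0,0]]'
python3 go.py .5265 -.2375 .1512 161 30 161
```

```text
clock: 17.9
tool_pos: [0.5273, -0.2372, 0.1493]
eef_rot: [-1.073, 1.047, 0.463]
force: [-3.3, 3.6, -0.5]
grip_width: 0.0536
t 17.9 pos [ 0.5273 -0.2372  0.1493] jaw 62.1 q [-0.07  0.11  0.4   2.31 -0.18  0.21  1.55] F [-3.3  3.6 -0.5] M [1.04 1.05 0.52] w 0.0536
 shift [-0.002  -0.0004 -0.0004] turn [79.7 -0.2 -0.3] shift after turn [-0.002  -0.0005  0.0004]
clock: 18.52
tool_pos: [0.5276, -0.2377, 0.1479]
eef_rot: [-0.292, 1.088, -0.022]
force: [-6.5, 2.7, 1.5]
grip_width: 0.0535
t 18.52 pos [ 0.5276 -0.2377  0.1479] jaw 14.3 q [-0.26  0.12  0.61  2.32 -0.35  0.21  0.84] F [-6.5  2.7  1.5] M [0.75 1.67 0.21] w 0.0535
 shift [-0.0034 -0.0005  0.0005] turn [29.7 -0.3 -0.1] shift after turn [-0.0034 -0.0002  0.0007]
```

```bash
sed -i 's/^    print(" shift"/    print(" axis moment",(A[:,0]@s["moment"]).round(3),"axis force",(A[:,0]@s["force"]).round(1));print(" shift"/' go.py
for k in 1; do python3 -m handwheel '[[0.0003,0,0,10,0,0],[0.0003,0,0,10,0,0],[0.0003,0,0,10,0,0],[0.0002,0,0,5,0,0],[0,0,0,0,0,0]]'>/dev/null; done
python3 go.py .5265 -.2375 .1512 161 30 161
```

```text
t 19.15 pos [ 0.5279 -0.2378  0.1467] jaw -24.8 q [-0.39  0.14  0.76  2.33 -0.49  0.22  0.38] F [-9.   3.3  3.2] M [ 0.8   1.97 -0.06] w 0.0535
 axis moment 0.11 axis force -7.5
 shift [-0.0046 -0.0001  0.001 ] turn [-5.1 -0.4 -0. ] shift after turn [-0.0046 -0.0002  0.001 ]
```

```bash
python3 -m handwheel '[[0.0002,0,0,8,0,0],[0.0002,0,0,8,0,0],[0.0002,0,0,8,0,0],[0.0002,0,0,6,0,0],[0,0,0,0,0,0]]'>/dev/null
python3 go.py .5265 -.2375 .1512 161 30 161
```

```text
t 19.77 pos [ 0.5283 -0.2376  0.146 ] jaw -57.9 q [-0.5   0.16  0.89  2.33 -0.64  0.23  0.  ] F [-11.1   5.    7.2] M [1.3  2.04 0.37] w 0.0534
 axis moment -0.042 axis force -12.2
 shift [-0.0054  0.0002  0.0012] turn [-35.1  -0.4   0. ] shift after turn [-0.0053 -0.0005  0.0011]
```

```bash
python3 -m handwheel '[[0.0001,0,0,8,0,0],[0.0001,0,0,8,0,0],[0.0001,0,0,8,0,0],[0,0,0,6,0,0],[0,0,0,0,0,0]]'>/dev/null
python3 go.py .5265 -.2375 .1512 161 30 161
python3 -m handwheel '[[0,0,0,8,0,0],[0,0,0,8,0,0],[0,0,0,4,0,0],[0,0,0,0,0,0],[0,0,0,0,0,0]]'>/dev/null
python3 go.py .5265 -.2375 .1512 161 30 161
```

```text
t 20.4 pos [ 0.5289 -0.2379  0.146 ] jaw -86.9 q [-0.61  0.19  1.02  2.33 -0.8   0.26 -0.36] F [-7.2  2.9  2.1] M [0.38 1.76 0.59] w 0.0538
 axis moment -0.616 axis force -5.7
 shift [-0.0057  0.0002  0.0006] turn [-65.   -0.3   0.1] shift after turn [-0.0057 -0.0004  0.0005]
t 21.02 pos [ 0.53   -0.2379  0.1467] jaw -104.4 q [-0.67  0.22  1.11  2.34 -0.91  0.28 -0.6 ] F [2.  6.  1.9] M [0.96 0.13 1.47] w 0.0537
 axis moment -0.845 axis force -1.7
 shift [-0.0056 -0.0008  0.0007] turn [-84.8  -0.2   0.1] shift after turn [-0.0056 -0.0008 -0.0008]
```

The axis moment went from about 0.1 to 0.85 N m, so the cap is at its stop. I'll release, back out and check.

```bash
python3 -m handwheel '[[0,0,0,0,0,0],[0,0,0,0,0,0],[0,0,0,0,0,0],[0,0,0,0,0,0],[-0.02,0,0,0,0,0]]' 0
python3 -m handwheel '[[-0.04,0,0,0,0,0],[-0.04,0,0,0,0,0],[-0.04,0,0,0,0,0],[0,0,0,0,0,0],[0,0,0,0,0,0]]'
python3 - <<'E'
from go import *
show(.5265,-.2375,.1512,161,30,161)
z=np.array([np.cos(np.radians(161))*.5,np.sin(np.radians(161))*.5,np.cos(np.pi/6)]);O=np.array([.573,-.2535,.066])
for n in("scene","side"):
    p,h,P=cloud(n);cv2.imwrite(f"pics/{n}4.png",p[:,:,::-1])
    for k in("yellow","blue"):
        Q=P[mask(h,*COL[k])>0]-O;Q=Q[np.linalg.norm(Q,axis=1)<.18];hh=Q@z
        print(n,k,len(Q),np.nanpercentile(hh,[2,50,97]).round(4))
    for m,c,a in blobs(mask(h,*COL["yellow"])):print("  ",np.nanmedian(P[m],0).round(3))
p=cv2.imread("pics/side4.png")[90:300,170:390];q=cv2.imread("pics/scene4.png")[100:310,90:450]
cv2.imwrite("pics/c4.png",np.hstack([cv2.resize(p,(300,286)),cv2.resize(q,(490,286))]))
E
```

```text
clock: 21.65
tool_pos: [0.5211, -0.2372, 0.1615]
eef_rot: [1.494, 0.628, -1.032]
force: [-1.0, -0.3, 1.1]
grip_width: 0.0937
clock: 22.28
tool_pos: [0.4911, -0.1988, 0.1759]
eef_rot: [1.523, 0.749, -1.036]
force: [0.7, -0.4, -0.6]
grip_width: 0.0942
t 22.27 pos [ 0.4911 -0.1988  0.1759] jaw -102.5 q [-0.78 -0.07  1.08  2.33 -0.01  0.41 -1.47] F [ 0.7 -0.4 -0.6] M [ 0.11  0.6  -0.01] w 0.0942
 axis moment 0.011 axis force 0.8
 shift [0.0399 0.0287 0.0307] turn [-84.8  -7.1   0.6] shift after turn [ 0.0444 -0.0251  0.0276]
scene yellow 263 [0.0863 0.1086 0.1264]
scene blue 256 [0.0631 0.0734 0.0819]
   [ 0.541 -0.223  0.167]
   [0.494 0.222 0.136]
   [0.629 0.295 0.138]
side yellow 213 [0.123  0.1263 0.1288]
side blue 293 [0.0486 0.0771 0.0819]
   [0.614 0.289 0.139]
   [ 0.516 -0.236  0.178]
```

View pics/c4.png

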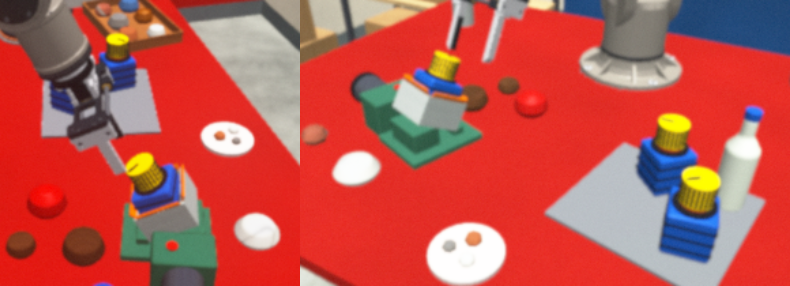

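The crops show the drum seated and no red neck. The cap top dropped 4.6 mm (2.9 rad), and the other two drums and the bottle are standing. The withdrawal drifted sideways because of the joint-speed limit, though, so I'll return slowly and torque the cap once more to be sure.

```bash
python3 -m handwheel '[[-0.01,0,0,0,0,0],[-0.01,0,0,0,0,0],[-0.01,0,0,0,0,0],[-0.01,0,0,0,0,0],[-0.01,0,0,0,0,0]]'
python3 go.py .4843 -.223 .2286 161 30 161
python3 -m handwheel '[[0,0,0,-9,0,0],[0,0,0,-9,0,0],[0,0,0,-9,0,0],[0,0,0,-9,0,0],[0,0,0,-9,0,0]]'
python3 -m handwheel '[[0,0,0,-9,0,0],[0,0,0,-9,0,0],[0,0,0,-9,0,0],[0,0,0,-9,0,0],[0,0,0,0,0,0]]'
python3 go.py .4843 -.223 .2286 161 30 161
```

```text
clock: 23.0
tool_pos: [0.4696, -0.1952, 0.2207]
eef_rot: [1.521, 0.75, -1.039]
force: [-0.5, 0.5, 0.1]
grip_width: 0.0943
t 23.0 pos [ 0.4696 -0.1952  0.2207] jaw -102.5 q [-0.59 -0.23  0.81  2.31  0.25  0.57 -1.74] F [-0.5  0.5  0.1] M [ 0.09  0.54 -0.01] w 0.0943
 axis moment 0.003 axis force -0.3
 shift [0.001  0.022  0.0238] turn [-84.7  -7.2   0.8] shift after turn [ 0.0046 -0.0215  0.0238]
clock: 23.62
tool_pos: [0.4697, -0.1951, 0.2205]
eef_rot: [0.834, 1.007, -0.617]
force: [-0.5, -0.2, -0.1]
grip_width: 0.0939
clock: 24.25
tool_pos: [0.4698, -0.1947, 0.2209]
eef_rot: [0.284, 1.113, -0.27]
force: [0.2, -0.2, -0.2]
grip_width: 0.0944
t 24.25 pos [ 0.4698 -0.1947  0.2209] jaw -23.0 q [-0.93 -0.43  1.01  2.31  0.61  0.69 -0.66] F [ 0.2 -0.2 -0.2] M [ 0.04  0.4  -0.07] w 0.0944
 axis moment 0.052 axis force 0.3
 shift [ 0.001  -0.0205  0.0254] turn [-3.8 -5.4 -3.8] shift after turn [ 0.0048 -0.022   0.0237]
```

```bash
python3 -m handwheel '[[0,-0.007,0.008,0,0,0],[0,-0.007,0.008,0,0,0],[0,-0.0065,0.009,0,0,0],[0,0,0,-3.8,-5.4,-3.8],[0,0,0,0,0,0]]'
python3 go.py .52 -.2358 .1628 161 30 161
```

```text
clock: 24.88
tool_pos: [0.4828, -0.2235, 0.2291]
eef_rot: [0.171, 1.037, -0.304]
force: [-0.6, -0.5, 0.5]
grip_width: 0.0938
t 24.88 pos [ 0.4828 -0.2235  0.2291] jaw -19.0 q [-0.84 -0.37  0.96  2.34  0.72  0.6  -0.69] F [-0.6 -0.5  0.5] M [ 0.09  0.53 -0.01] w 0.0938
 axis moment -0.043 axis force -0.6
 shift [0.077  0.0007 0.0007] turn [0.  0.  0.2] shift after turn [0.077  0.0005 0.0008]
```

```bash
python3 -m handwheel '[[0.01,0,0,0,0,0],[0.01,0,0,0,0,0],[0.01,0,0,0,0,0],[0.01,0,0,0,0,0],[0.01,0,0,0,0,0]]'
python3 go.py .5275 -.238 .1485 161 30 161
python3 -m handwheel '[[0.01,0,0,0,0,0],[0.01,0,0,0,0,0],[0.01,0,0,0,0,0],[0.01,0,0,0,0,0],[0.002,0,0,0,0,0]]'
python3 go.py .5275 -.238 .1485 161 30 161
```

```text
clock: 25.5
tool_pos: [0.5079, -0.2328, 0.187]
eef_rot: [0.176, 1.035, -0.304]
force: [-0.5, 1.0, 0.3]
grip_width: 0.094
t 25.5 pos [ 0.5079 -0.2328  0.187 ] jaw -19.2 q [-1.06 -0.24  1.28  2.35  0.69  0.41 -0.63] F [-0.5  1.   0.3] M [ 0.11  0.53 -0.02] w 0.094
 axis moment -0.018 axis force -0.7
 shift [ 0.0435  0.0015 -0.0018] turn [-0.2  0.1  0.1] shift after turn [ 0.0435  0.0014 -0.0018]
clock: 26.12
tool_pos: [0.5149, -0.2322, 0.1635]
eef_rot: [0.174, 1.036, -0.301]
force: [0.1, -0.7, 0.1]
grip_width: 0.0937
t 26.12 pos [ 0.5149 -0.2322  0.1635] jaw -19.1 q [-1.28 -0.5   1.37  2.36  1.14  0.61 -1.02] F [ 0.1 -0.7  0.1] M [ 0.12  0.51 -0.03] w 0.0937
 axis moment -0.003 axis force 0.1
 shift [ 0.0199 -0.0014  0.0044] turn [-0.1  0.1 -0. ] shift after turn [ 0.0199 -0.0014  0.0044]
```

```bash
python3 -m handwheel '[[0,-0.001,0.002,0,0,0],[0,0,0.002,0,0,0],[0,0,0,0,0,0],[0,0,0,0,0,0],[0,0,0,0,0,0]]'
python3 go.py .5275 -.238 .1485 161 30 161
```

```text
clock: 26.75
tool_pos: [0.5171, -0.2341, 0.1663]
eef_rot: [0.172, 1.036, -0.302]
force: [0.4, 0.2, 0.7]
grip_width: 0.094
t 26.75 pos [ 0.5171 -0.2341  0.1663] jaw -19.0 q [-1.28 -0.49  1.37  2.35  1.13  0.61 -1.01] F [0.4 0.2 0.7] M [ 0.07  0.53 -0.01] w 0.094
 axis moment -0.044 axis force -0.5
 shift [ 0.021  -0.0002  0.0007] turn [0.  0.1 0.1] shift after turn [ 0.021  -0.0003  0.0007]
```

On axis, with the fingertips 14 mm down the cap. That is enough to grip lightly and test the torque from here.

```bash
python3 -m handwheel '[[0,0,0,0,0,0],[0,0,0,0,0,0],[0,0,0,0,0,0],[0,0,0,0,0,0],[0,0,0,0,0,0]]' 1 25
python3 go.py .5275 -.238 .1485 161 30 161
python3 -m handwheel '[[0,0,0,3,0,0],[0,0,0,3,0,0],[0,0,0,0,0,0],[0,0,0,0,0,0],[0,0,0,0,0,0]]'
python3 go.py .5275 -.238 .1485 161 30 161
python3 -m handwheel '[[0,0,0,5,0,0],[0,0,0,5,0,0],[0,0,0,5,0,0],[0,0,0,0,0,0],[0,0,0,0,0,0]]'
python3 go.py .5275 -.238 .1485 161 30 161
```

```text
clock: 27.38
tool_pos: [0.5177, -0.2341, 0.1668]
eef_rot: [0.172, 1.034, -0.302]
force: [1.6, 0.7, 3.2]
grip_width: 0.0534
t 27.38 pos [ 0.5177 -0.2341  0.1668] jaw -19.0 q [-1.28 -0.49  1.37  2.35  1.13  0.61 -1.01] F [1.6 0.7 3.2] M [-0.05 -0.01  0.11] w 0.0534
 axis moment -0.118 axis force -2.1
 shift [ 0.0211 -0.0005 -0.0001] turn [0.  0.2 0.1] shift after turn [ 0.0211 -0.0005 -0.    ]
clock: 28.0
tool_pos: [0.5178, -0.2339, 0.1669]
eef_rot: [0.266, 1.019, -0.355]
force: [3.8, 0.8, 5.0]
grip_width: 0.0535
t 28.0 pos [ 0.5178 -0.2339  0.1669] jaw -25.8 q [-1.28 -0.49  1.37  2.35  1.13  0.61 -1.11] F [3.8 0.8 5. ] M [-0.1  -0.96  0.75] w 0.0535
 axis moment -0.54 axis force -2.7
 shift [ 0.0211 -0.0007 -0.0001] turn [-5.9  0.2  0. ] shift after turn [ 0.0211 -0.0007 -0.0001]
clock: 28.62
tool_pos: [0.5173, -0.2346, 0.1666]
eef_rot: [0.501, 0.973, -0.491]
force: [-0.8, -0.2, 8.7]
grip_width: 0.053
t 28.62 pos [ 0.5173 -0.2346  0.1666] jaw -42.9 q [-1.28 -0.49  1.37  2.35  1.13  0.61 -1.37] F [-0.8 -0.2  8.7] M [-0.7  -0.34  0.08] w 0.053
 axis moment -0.347 axis force -7.9
 shift [0.021  0.0003 0.0001] turn [-21.    0.2   0.1] shift after turn [0.021  0.0002 0.0003]
```

The moment rises at once to 0.5 N m and then the pads slip, so the cap is tight. I'll release and back out slowly.

```bash
python3 -m handwheel '[[0,0,0,0,0,0],[0,0,0,0,0,0],[0,0,0,0,0,0],[0,0,0,0,0,0],[-0.003,0,0,0,0,0]]' 0
python3 -m handwheel '[[-0.005,0,0,0,0,0],[-0.005,0,0,0,0,0],[-0.005,0,0,0,0,0],[-0.005,0,0,0,0,0],[-0.005,0,0,0,0,0]]'
python3 go.py .5043 -.23 .1904 161 30 161
python3 -m handwheel '[[-0.01,0,0,0,0,0],[-0.01,0,0,0,0,0],[-0.015,0,0,0,0,0],[-0.015,0,0,0,0,0],[0,0,0,0,0,0]]'
python3 - <<'E'
from go import *
show(.4843,-.223,.2286,161,30,161)
z=np.array([np.cos(np.radians(161))*.5,np.sin(np.radians(161))*.5,np.cos(np.pi/6)]);O=np.array([.573,-.2535,.066])
for n in("scene","side"):
    p,h,P=cloud(n);cv2.imwrite(f"pics/{n}5.png",p[:,:,::-1])
    for k in("yellow","blue"):
        Q=P[mask(h,*COL[k])>0]-O;Q=Q[np.linalg.norm(Q,axis=1)<.18];hh=Q@z
        print(n,k,len(Q),np.nanpercentile(hh,[2,50,97]).round(4))
p=cv2.imread("pics/side5.png")[90:300,170:390];q=cv2.imread("pics/scene5.png")[100:310,90:450]
cv2.imwrite("pics/c5.png",np.hstack([cv2.resize(p,(300,286)),cv2.resize(q,(490,286))]))
E
```

```text
clock: 29.25
tool_pos: [0.5157, -0.2335, 0.169]
eef_rot: [0.502, 0.973, -0.491]
force: [0.1, 0.1, -0.5]
grip_width: 0.0939
clock: 29.88
tool_pos: [0.5038, -0.2294, 0.1909]
eef_rot: [0.502, 0.973, -0.491]
force: [0.3, -0.2, -0.6]
grip_width: 0.0939
t 29.88 pos [ 0.5038 -0.2294  0.1909] jaw -42.9 q [-1.16 -0.49  1.23  2.35  1.03  0.66 -1.31] F [ 0.3 -0.2 -0.6] M [0.1  0.58 0.07] w 0.0939
 axis moment -0.113 axis force 0.7
 shift [ 0.0008 -0.0002  0.0004] turn [-21.    0.1   0.1] shift after turn [ 0.0008 -0.0004  0.0003]
clock: 30.5
tool_pos: [0.4802, -0.2216, 0.2345]
eef_rot: [0.502, 0.972, -0.491]
force: [-0.6, -0.8, -0.8]
grip_width: 0.0941
t 30.5 pos [ 0.4802 -0.2216  0.2345] jaw -43.0 q [-0.95 -0.49  0.98  2.34  0.87  0.72 -1.19] F [-0.6 -0.8 -0.8] M [ 0.1   0.55 -0.02] w 0.0941
 axis moment -0.023 axis force 0.5
 shift [0.0072 0.0003 0.0007] turn [-21.    0.2   0.1] shift after turn [0.0072 0.     0.0008]
scene yellow 268 [0.0867 0.1085 0.1264]
scene blue 254 [0.063  0.0734 0.0819]
side yellow 212 [0.1235 0.1266 0.1285]
side blue 286 [0.0479 0.0772 0.0821]
```

View pics/c5.png

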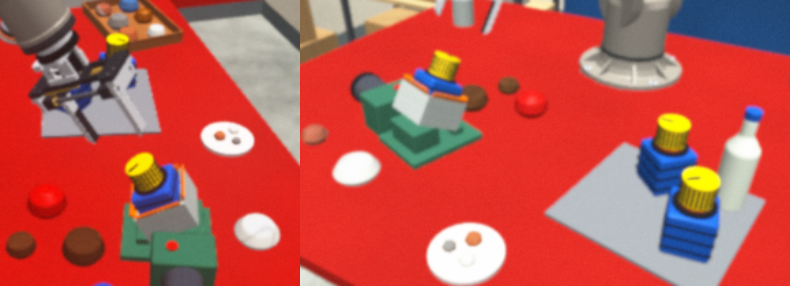

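The gripper is clear, the drum is seated with its cap tight, the other drums and the bottle are upright, and the stones have not moved. Handing in.

```bash
python3 -c "
from station import env
print(env.hand_in(), env.get_state()['clock'])"
```

```text
the job is handed in; nothing more can be done
the job is handed in; nothing more can be done
```

The loaded drum is in the cradle socket with its cap screwed down tight, and I handed the job in at about 30.6 s; no verdict is reported.

- **Finding the drum:** I lifted two of the three drums. The first weighed 4.1 N (empty) and went back on the tray. The second weighed 8.3–10 N, so it was the loaded one, and I did not need to lift the third.
- **Seating:** The drum reached the socket floor within about 0.3 mm of the predicted depth, and the pictures show it square inside the orange lip.
- **Cap:** I released the drum, then screwed the cap about 215° clockwise until the moment rose to about 0.85 N m and the pads slipped. A second grip read 0.54 N m after 6° before slipping again. The cap top dropped about 4.5 mm, to 126.4–126.6 mm against the expected 127.5 mm. That is within the camera's 2 mm calibration, and no red neck shows.
- **Last look:** Both other drums stand on the tray, the bottle is upright and the stones look unmoved. The open gripper is clear of everything.

**What went wrong:** The first withdrawal from the cap drifted about 26 mm sideways and 7° because the joint-speed limit cut the rows short, so I went back for the second torque test. On that return the arm ran up to its ranges on joints 2 and 3 and stopped about 20 mm short. I tested the cap from there with only the fingertips, then backed out slowly and straight.

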